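# Hold open the board tester's cover, freeing its catch if it bites

### The arm

A 7-joint arm with a two-finger parallel gripper is mounted at the origin on the work surface. World frame = base frame: x ahead of the robot, y to its left, z up, the work surface at z = 0. Lengths are in m, angles in rad, forces in N, time in s.
With the tool pointing down it reaches from about 0.35 to 0.9 m from the base axis. Payload 7.2 kg.
Tool frame: the origin (TCP) lies at the very end of the fingers, on their centre line; the grasp point (between the pads) lies 19 mm behind it (robot.tcp_to_grasp is the distance from the TCP to the grasp point, in m); z points along the fingers, y is the direction in which the jaws open and shut (so a half turn about z gives the same grasp; the last joint's range is limited). The gripper opens to 88 mm and grips with 3 to 60 N. Pads are 20 mm wide; open, the fingers measure 115 mm over their backs; the gripper's body (75 mm by 178 mm) begins 61 mm behind the grasp point.
Start: joints at [-1.173, 0.411, -0.013, 1.596, 0.006, 1.134, -0.082], TCP at [0.281, 0.558, 0.223] pointing down, gripper open.
Joint ranges: [-2.95, 2.95], [-0.29, 1.99], [-1.47, 1.44], [0.14, 2.54], [-1.03, 4.17], [0.13, 1.85], [-2.86, 2.86]. Speed limits (rad/s): [2.39, 2.39, 3.01, 3.01, 3.14, 3.14, 3.14].

### API

Orientations are given as a 3x3 rotation matrix whose columns are the frame's x, y, z axes.
In Python, from rig import robot, optics gives the robot as it stands.
- The arm moves only by the tool jog_arm, never from a script. Its argument "steps" is a list of rows, each an object of numbers: "hand": the closure in counts, from 0 (fully open) to 255 (shut); "tx", "ty", "tz": the shift along the tool's x, y, z in m; "wx", "wy", "wz": the turn, a rotation vector about the tool's x, y, z in rad. In form: [{"hand": .., "tx": .., "ty": .., "tz": .., "wx": .., "wy": .., "wz": ..}, ...]. A call has 1 to 8 rows; each row is the pose to reach, as a shift and turn from the pose commanded when the call began, along the tool's axes at that moment; what a row does not reach only later rows make up. A row lasts 1/10 s, in which the tool goes at most 50 mm and 8.59 degrees, less where a joint would pass 70% of its speed; a pose out of reach is approached as far as the arm can. A call with a gripper value outside its range is refused whole. The fingers move at their own pace and stop on an object; the grip force is fixed at half the most. Time passes only in rows, so rows that repeat a pose let the fingers close. It gives the time, the measured TCP pose, the force and the opening at its end, in the units of the state.
- robot.sense(): the state, without advancing time (a new reading comes with each control period).
- optics.camera(name): name is "scene" or "top" or "wrist"; returns the picture (400x640x3 uint8, blue, green, red); there is no depth.
- optics.calibration(name): a dict with "mtx" (3x3 intrinsics, pixels), "R" (3x3) and "t" (3): a world point X has camera coordinates R X + t. Camera axes: x right, y down, z forward; pixel columns grow to the right and rows downward; lengths in m; the calibration is good to about 2 mm. A picture is of the moment at which its call begins: read the wrist's pose just before it. calibration takes no time and is no camera call; for the wrist camera it gives the pose at the moment of the call.
- robot.close_job(): hands the job in, once; it reports no verdict.
The state is a dict: "time": time; "joint_pos": joint angles; "dq": joint speeds; "joint_torque": joint torques, N m; "ee_pos": TCP position; "eef_rot": TCP orientation; "contact_force": force on the tool from outside, world axes, zero at the start; "ft_torque": the same for the moment, N m; "width": finger opening in m.
Only numpy, scipy, OpenCV 4.12 (cv2) and the standard library are available. Lean on these libraries where they do the work, as an engineer would, in place of code of your own. Each camera call takes 0.05 s, during which the arm holds its last target. There are 200 camera calls.

### The job

A colleague needs to get at the circuit board in the tester, whose cover has a worn catch that only sometimes bites. Leaving the catch alone at first, tug the cover up by its red handle to learn whether it is caught; if it is, slide the orange catch tab fully across to free it, then lift the cover by the handle and hold it about 60 degrees open. Finish while still holding it there by the handle (do not let go), and do not disturb the board, screwdriver, parts bin or reel.

Things in the scene. Friction and masses are not known exactly. Their poses are not given: they have to be found in the camera images.
- fixture: Board tester: fixed grey box, 180 mm deep (x), 280 wide (y), 104 high with its blue-framed clear cover shut. Origin: centre of its underside, on the table. Its -x side, the front with handle and catch, faces roughly to the robot; +y runs to the left seen from the robot. An aluminium catch housing (36 by 110 mm, top at z 91) is on the front, centred at x -108, y +85 mm.
- handle: Red round bar, 10 mm thick, 88 long along y, turning freely between two dark posts that run back to the cover. Origin: middle of the bar; with the cover shut at x -135, y -45, z 115 mm in the tester's frame, 45 mm in front of the cover's edge, nothing below down to the table. Swings with the cover on a 220 mm radius about the hinge line, so fingers gripping it can keep pointing down.
- hinge (a point): Fixed point on the cover's hinge line (along the tester's y, at its far top edge): x 85, y -45, z 100 mm in the tester's frame, straight behind the handle's middle. The cover's front edge swings up and away from the robot.
- cover (a joint): Opening angle of the cover in rad: 0 shut, stop at 1.45. The cover weighs 0.4 to 0.7 kg and falls shut when let go (2 to 3.5 N lift it at the handle). If the hidden catch bites, it stops hard after about 0.04 rad of free play (9 mm at the handle; one that barely bites may slip under a hard pull); if not, it opens freely.
- catch_tab (a point): Top centre of the orange catch tab, 12 mm (tester x) by 18 mm (tester y), standing 34 mm above the catch housing; starts at x -108, y +75, z 125 mm in the tester's frame. Pinch or push it along the tester's +y, away from the handle, to free the catch.
- catch (a joint): Travel of the orange catch tab in m: always 0 at the start, 0.028 fully across. Sliding takes about 3 N and it stays where it is left. From 0.014 up the cover is surely free. Whether the bolt inside bites at the start cannot be seen and does not show in this value.
- board: Green circuit board, 80 by 130 by 4 mm with parts on top, lying loose on the black nest inside the tester under the cover. Leave alone. Origin at the centre of its underside.
- driver: Yellow-handled screwdriver, about 200 mm long and 30 mm thick, lying on the table on the right of the tester, roughly along its depth. Leave alone.
- parts_bin: Small green open bin, 100 by 75 by 45 mm, on the table on the left of the tester. Leave alone. Origin at the centre of its underside.
- reel: White reel, 84 mm in diameter with a 40 mm hole, 22 mm high, lying flat on the table on the left of the tester, in front of the bin. Leave alone. Origin at the centre of its underside.

How it is judged:
By the outcome, as a careful person would: the job done as asked, in the order asked, and still so for the second after the job is handed in, while the arm keeps its last pose, push and grip.
It also fails if it takes over 51 s, if anything falls off the work surface, if the arm or the gripper's body presses on something with over 40 N, if the wrist force passes 120 N, or if a joint passes its speed limit or range.

## Working session

There is one attempt and no reset: what is moved stays moved. The work goes in short steps, Python scripts to look and compute and a tool call to move; the robot and the scene stay as the last step left them, time stands still between calls to the robot, and variables do not carry over. Pictures are saved under pics/ and viewed, about 8 in all and at most 12, crops included, and the job is handed in when it is done.

Besides the shell and the picture viewer there is one more tool, called after "Request:" in YAML: its name, and indented under it one key for each argument. jog_arm: Moves the arm, as the interface text tells. Its arguments: {"type":"object","properties":{"steps":{"type":"array","items":{"type":"object","properties":{"hand":{"type":"number"},"tx":{"type":"number"},"ty":{"type":"number"},"tz":{"type":"number"},"wx":{"type":"number"},"wy":{"type":"number"},"wz":{"type":"number"}}}}},"required":["steps"]}

```bash
mkdir -p pics; ls; python3 - <<'E'
from rig import robot, optics
import cv2,numpy as np
np.set_printoptions(precision=4,suppress=True)
for n in("scene","top"):
    im=optics.camera(n); cv2.imwrite(f"pics/{n}0.png",im)
    c=optics.calibration(n); print(n,c["mtx"].tolist(),c["R"].tolist(),c["t"])
s=robot.sense(); print(s["time"],s["ee_pos"],s["eef_rot"],s["contact_force"],s["width"])
E
```

```text
pics
scene [[470.05026726478354, 0.0, 315.2391712005514], [0.0, 470.05026726478354, 205.38974985557417], [0.0, 0.0, 1.0]] [[0.35738856646232137, 0.9338168432769375, 0.01610949329751204], [0.6043276547642266, -0.21806726940280588, -0.7663124373924607], [-0.7120825080348321, 0.28360671576586444, -0.6422660916811065]] [-0.296  -0.2694  1.5578]
top [[456.8400226255376, 0.0, 314.52405810649367], [0.0, 456.8400226255376, 199.83690595375688], [0.0, 0.0, 1.0]] [[-0.0022473336240131404, -0.999985959841413, 0.0047989177561063735], [-0.986616700260016, 0.0014348116412594846, -0.16305038510715458], [0.1630412103108281, -0.005101121014208435, -0.9866060725055257]] [0.0753 0.6117 1.1748]
0.1 [0.2805 0.558  0.2219] [[-0.8935  0.4491 -0.0005]
 [ 0.4491  0.8935 -0.0013]
 [-0.0001 -0.0014 -1.    ]] [-0.0728 -0.4386  1.2248] 0.08763222899182313
```

View pics/scene0.png

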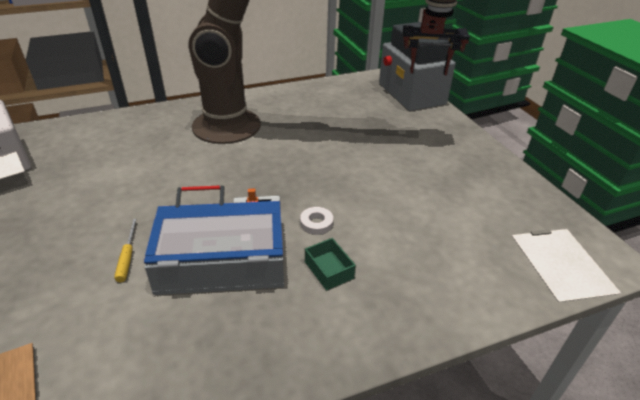

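View pics/top0.png

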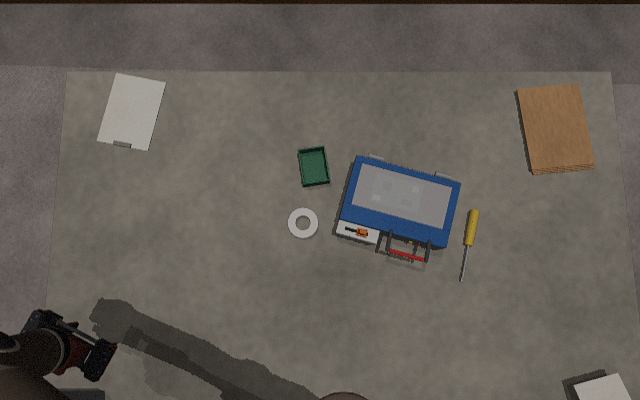

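The scene view shows the tester at (215,245), red handle at (200,188) and orange tab at (252,195). In the top view the red bar is at (408,255), the tab at (362,232) and the reel at (303,223). Next I measure by colour.

```bash
cat > h.py <<'E'
import cv2,numpy as np
np.set_printoptions(precision=4,suppress=True)
def ray(c,uv,z):
    d=c["R"].T@np.linalg.solve(c["mtx"],[uv[0],uv[1],1.]); o=-c["R"].T@c["t"]
    return o+d*(z-o[2])/d[2]
def tri(c1,p1,c2,p2):
    P=[c["mtx"]@np.c_[c["R"],c["t"]] for c in(c1,c2)]
    X=cv2.triangulatePoints(P[0],P[1],np.float64(p1),np.float64(p2)).ravel(); return X[:3]/X[3]
def mask(im,lo,hi,roi):
    m=cv2.inRange(cv2.cvtColor(im,cv2.COLOR_BGR2HSV),np.array(lo),np.array(hi)); r=np.zeros_like(m)
    x0,y0,x1,y1=roi; r[y0:y1,x0:x1]=m[y0:y1,x0:x1]; return r
def rect(m):
    n,l,s,c=cv2.connectedComponentsWithStats(m); k=1+np.argmax(s[1:,4])
    p=np.argwhere(l==k)[:,::-1].astype(np.float32); return s[k,4],p.mean(0),cv2.minAreaRect(p),p
E
python3 - <<'E'
from h import *; from rig import optics
T=optics.calibration("top");S=optics.calibration("scene")
t=cv2.imread("pics/top0.png");s=cv2.imread("pics/scene0.png")
R={}
for n,im,c,rr,ro in(("top",t,T,(380,240,435,270),(350,222,375,242)),("scene",s,S,(175,180,228,198),(240,183,265,205))):
    for nm,lo,hi,roi,z in(("red",(0,150,90),(6,255,255),rr,.115),("org",(7,150,120),(20,255,255),ro,.12)):
        a,m,r,p=rect(mask(im,lo,hi,roi)); R[n,nm]=m
        e=p[[p[:,0].argmin(),p[:,0].argmax()]]
        v=cv2.fitLine(p,cv2.DIST_L2,0,.01,.01).ravel()[:2]
        ends=[m+v*((p-m)@v).min(),m+v*((p-m)@v).max()]
        print(n,nm,a,m,r,ray(c,m,z),[ray(c,q,z) for q in ends])
for k in("red","org"):print("tri",k,tri(T,R["top",k],S,R["scene",k]))
a,m,r,p=rect(mask(t,(105,120,60),(125,255,255),(320,140,480,260)))
b=cv2.boxPoints(r);print("blue",a,m,r[1]);print(np.array([ray(T,q,.104) for q in b]))
E
```

```text
top red 116 [406.3707 254.8017] ((406.20758056640625, 254.77357482910156), (35.1642951965332, 3.2966530323028564), 15.945395469665527) [ 0.4621 -0.1539  0.115 ] [array([ 0.474 , -0.1116,  0.115 ]), array([ 0.4504, -0.1952,  0.115 ])]
top org 44 [362.2046 232.4773] ((361.0588684082031, 232.2647247314453), (9.45888900756836, 6.790997505187988), 14.03624439239502) [ 0.5175 -0.0444  0.12  ] [array([ 0.514 , -0.0288,  0.12  ]), array([ 0.5199, -0.0548,  0.12  ])]
scene red 110 [200.3091 187.5818] ((200.48193359375, 187.6199188232422), (2.9014742374420166, 37.053253173828125), 87.27368927001953) [ 0.4667 -0.1537  0.115 ] [array([ 0.4552, -0.1946,  0.115 ]), array([ 0.4786, -0.1119,  0.115 ])]
scene org 25 [251.12 190.44] ((251.0, 190.5), (3.0, 6.0), 90.0) [ 0.524  -0.0455  0.12  ] [array([ 0.5224, -0.0526,  0.12  ]), array([ 0.5255, -0.0388,  0.12  ])]
tri red [ 0.4623 -0.1539  0.1119]
tri org [ 0.518  -0.0446  0.1154]
blue 3168 [398.4991 207.8759] (110.79508972167969, 67.10843658447266)
[[ 0.553   0.0136  0.104 ]
 [ 0.7229 -0.0338  0.104 ]
 [ 0.6459 -0.3087  0.104 ]
 [ 0.4794 -0.2554  0.104 ]]
```

```bash
cat >> h.py <<'E'
from scipy.spatial.transform import Rotation as Ro
YAW=-0.272; X=np.array([np.cos(YAW),np.sin(YAW),0]); Y=np.array([-np.sin(YAW),np.cos(YAW),0])
RG=np.c_[-Y,X,[0,0,-1]]   # tool y along tester +x, tool z down
RG=np.c_[np.cross(X,[0,0,-1]),X,[0,0,-1]]
H=np.array([.463,-.154,.115]); HG=H+.22*X-[0,0,.015]
def go(s,p,R=RG):
    r=s["eef_rot"]; print("t",r.T@(np.array(p)-s["ee_pos"]),"w",Ro.from_matrix(r.T@R).as_rotvec())
E
python3 - <<'E'
from h import *; from rig import robot
s=robot.sense(); go(s,[.463,-.154,.24]); print(np.linalg.det(RG),s["eef_rot"])
E
```

```text
t [-0.4828 -0.5542 -0.0173] w [-0.0011  0.001   1.377 ]
1.0000000000000002 [[-0.8935  0.4491 -0.0005]
 [ 0.4491  0.8935 -0.0013]
 [-0.0001 -0.0014 -1.    ]]
```

Request:
jog_arm:
  steps:
    - {"hand": 125,"tx": -0.483,"ty": -0.554,"tz": -0.017,"wx": 0,"wy": 0,"wz": 1.377}
    - {"hand": 125,"tx": -0.483,"ty": -0.554,"tz": -0.017,"wx": 0,"wy": 0,"wz": 1.377}
    - {"hand": 125,"tx": -0.483,"ty": -0.554,"tz": -0.017,"wx": 0,"wy": 0,"wz": 1.377}
    - {"hand": 125,"tx": -0.483,"ty": -0.554,"tz": -0.017,"wx": 0,"wy": 0,"wz": 1.377}
    - {"hand": 125,"tx": -0.483,"ty": -0.554,"tz": -0.017,"wx": 0,"wy": 0,"wz": 1.377}
    - {"hand": 125,"tx": -0.483,"ty": -0.554,"tz": -0.017,"wx": 0,"wy": 0,"wz": 1.377}
    - {"hand": 125,"tx": -0.483,"ty": -0.554,"tz": -0.017,"wx": 0,"wy": 0,"wz": 1.377}
    - {"hand": 125,"tx": -0.483,"ty": -0.554,"tz": -0.017,"wx": 0,"wy": 0,"wz": 1.377}

```text
time: 0.9
ee_pos: [0.3801, 0.169, 0.2319]
eef_rot: [[0.101, 0.995, -0.0], [0.995, -0.101, 0.0], [0.0, -0.0, -1.0]]
contact_force: [1.5, -1.2, 0.3]
width: 0.0452
```

```bash
python3 - <<'E'
from h import *; from rig import robot
s=robot.sense(); go(s,[.463,-.154,.24]); print(s["ee_pos"],s["width"],s["joint_pos"])
E
```

```text
t [-0.313   0.1151 -0.0082] w [-0.0001 -0.0004  0.171 ]
[0.3801 0.169  0.2319] 0.04515282164324569 [-0.8672  0.024   0.3427  2.0727 -0.0097  1.0461 -0.6207]
```

Request:
jog_arm:
  steps:
    - {"hand": 125,"tx": -0.313,"ty": 0.115,"tz": -0.008,"wz": 0.171}
    - {"hand": 125,"tx": -0.313,"ty": 0.115,"tz": -0.008,"wz": 0.171}
    - {"hand": 125,"tx": -0.313,"ty": 0.115,"tz": -0.008,"wz": 0.171}
    - {"hand": 125,"tx": -0.313,"ty": 0.115,"tz": -0.008,"wz": 0.171}
    - {"hand": 125,"tx": -0.313,"ty": 0.115,"tz": -0.008,"wz": 0.171}
    - {"hand": 125,"tx": -0.313,"ty": 0.115,"tz": -0.008,"wz": 0.171}
    - {"hand": 125,"tx": -0.313,"ty": 0.115,"tz": -0.008,"wz": 0.171}
    - {"hand": 125,"tx": -0.313,"ty": 0.115,"tz": -0.008,"wz": 0.171}

```text
schema error: expected keys hand, tx, ty, tz, wx, wy, wz
```

```bash
python3 - <<'E'
from h import *; from rig import robot,optics
s=robot.sense(); go(s,[.463,-.154,.096]); print(s["time"],s["ee_pos"],s["contact_force"],s["dq"])
im=optics.camera("wrist");cv2.imwrite("pics/w1.png",im); c=optics.calibration("wrist"); np.savez("w1",**c)
print(c["R"].T@-c["t"],c["R"],c["mtx"][0,0])
E
```

```text
t [-0.3131  0.1151  0.1358] w [-0.0001 -0.0004  0.171 ]
0.9 [0.3801 0.169  0.2319] [ 1.4969 -1.1931  0.2664] [ 0.5522 -0.2517  0.5468  0.2177  0.0729  0.0166 -0.4323]
[0.3903 0.2448 0.3944] [[ 0.9932 -0.1162  0.    ]
 [-0.1108 -0.9464  0.3033]
 [-0.0352 -0.3012 -0.9529]] 276.64860150692556
```

View pics/w1.png

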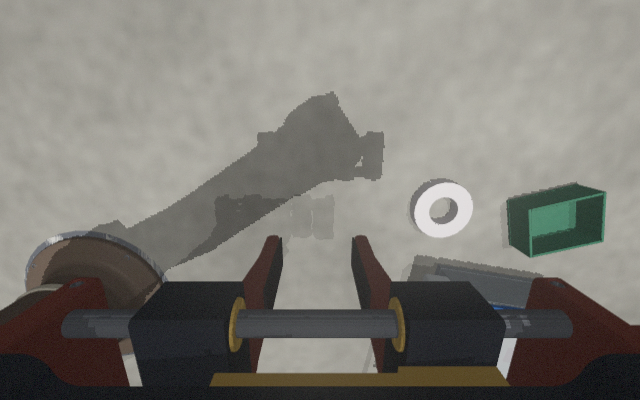

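The wrist picture, taken before the refused move, shows the fingertips at (280,240) and (358,240), and the reel and bin on the right. The move needs all keys in every row, so I'll repeat it.

Request:
jog_arm:
  steps:
    - {"hand": 125,"tx": -0.313,"ty": 0.115,"tz": -0.008,"wx": 0,"wy": 0,"wz": 0.171}
    - {"hand": 125,"tx": -0.313,"ty": 0.115,"tz": -0.008,"wx": 0,"wy": 0,"wz": 0.171}
    - {"hand": 125,"tx": -0.313,"ty": 0.115,"tz": -0.008,"wx": 0,"wy": 0,"wz": 0.171}
    - {"hand": 125,"tx": -0.313,"ty": 0.115,"tz": -0.008,"wx": 0,"wy": 0,"wz": 0.171}
    - {"hand": 125,"tx": -0.313,"ty": 0.115,"tz": -0.008,"wx": 0,"wy": 0,"wz": 0.171}
    - {"hand": 125,"tx": -0.313,"ty": 0.115,"tz": -0.008,"wx": 0,"wy": 0,"wz": 0.171}
    - {"hand": 125,"tx": -0.313,"ty": 0.115,"tz": -0.008,"wx": 0,"wy": 0,"wz": 0.171}
    - {"hand": 125,"tx": -0.313,"ty": 0.115,"tz": -0.008,"wx": 0,"wy": 0,"wz": 0.171}

```text
time: 1.75
ee_pos: [0.4651, -0.156, 0.24]
eef_rot: [[0.269, 0.963, 0.0], [0.963, -0.269, -0.003], [-0.002, 0.001, -1.0]]
contact_force: [-0.4, 0.3, -0.8]
width: 0.0451
```

```bash
python3 - <<'E'
from h import *; from rig import robot,optics
im=optics.camera("wrist"); s=robot.sense(); go(s,[.463,-.154,.096]); print(s["time"],s["ee_pos"],s["contact_force"],s["dq"])
im=optics.camera("wrist");cv2.imwrite("pics/w2.png",im); c=optics.calibration("wrist"); np.savez("w2",**c)
E
```

```text
t [-0.001  -0.0015  0.1436] w [-0.0005  0.0013  0.0022]
1.8 [ 0.4648 -0.1533  0.2396] [ 0.4073  0.0952 -0.0903] [-0.0397 -0.0201 -0.0449  0.0288  0.0005  0.0031 -0.0336]
```

View pics/w2.png

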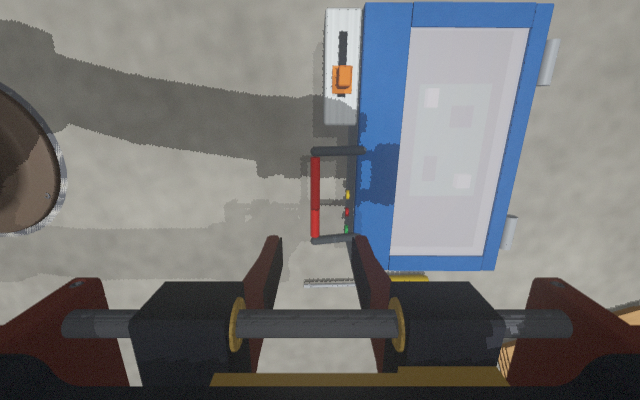

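The wrist view shows the red bar running vertically through (315,197), aligned with the jaws, and the tab at (343,80).

```bash
python3 - <<'E'
from h import *; from rig import robot
im=cv2.imread("pics/w2.png"); c=dict(np.load("w2.npz"))
for nm,lo,hi,roi,z in(("red",(0,150,90),(6,255,255),(305,145,325,245),.117),("org",(7,150,120),(20,255,255),(325,55,360,105),.12)):
    a,m,r,p=rect(mask(im,lo,hi,roi)); v=cv2.fitLine(p,cv2.DIST_L2,0,.01,.01).ravel()[:2]
    e=[ray(c,m+v*f((p-m)@v),z) for f in(np.min,np.max)]; d=e[0]-e[1]
    print(nm,a,m,ray(c,m,z),e,np.linalg.norm(d),"yaw",np.arctan2(-d[0],d[1]))
go(robot.sense(),[.463,-.154,.096])
E
```

```text
red 602 [314.7874 196.9568] [ 0.4616 -0.1497  0.117 ] [array([ 0.4488, -0.1948,  0.117 ]), array([ 0.4729, -0.1097,  0.117 ])] 0.0884465934824115 yaw 2.865998666421091
org 415 [342.453   78.5108] [ 0.5173 -0.0446  0.12  ] [array([ 0.5129, -0.0563,  0.12  ]), array([ 0.5213, -0.0338,  0.12  ])] 0.024000210002432267 yaw 2.7872834640112965
t [-0.0028 -0.0007  0.1434] w [-0.0012  0.0004  0.0047]
```

Request:
jog_arm:
  steps:
    - {"hand": 125,"tx": -0.002,"ty": -0.002,"tz": 0.05,"wx": 0,"wy": 0,"wz": 0.004}
    - {"hand": 125,"tx": -0.002,"ty": -0.002,"tz": 0.09,"wx": 0,"wy": 0,"wz": 0.004}
    - {"hand": 125,"tx": -0.002,"ty": -0.002,"tz": 0.12,"wx": 0,"wy": 0,"wz": 0.004}
    - {"hand": 125,"tx": -0.002,"ty": -0.002,"tz": 0.143,"wx": 0,"wy": 0,"wz": 0.004}
    - {"hand": 125,"tx": -0.002,"ty": -0.002,"tz": 0.143,"wx": 0,"wy": 0,"wz": 0.004}
    - {"hand": 125,"tx": -0.002,"ty": -0.002,"tz": 0.143,"wx": 0,"wy": 0,"wz": 0.004}
    - {"hand": 180,"tx": -0.002,"ty": -0.002,"tz": 0.143,"wx": 0,"wy": 0,"wz": 0.004}
    - {"hand": 180,"tx": -0.002,"ty": -0.002,"tz": 0.143,"wx": 0,"wy": 0,"wz": 0.004}

```text
time: 2.65
ee_pos: [0.4634, -0.1525, 0.0982]
eef_rot: [[0.266, 0.964, 0.002], [0.964, -0.266, 0.0], [0.001, 0.002, -1.0]]
contact_force: [-0.6, 0.2, -1.4]
width: 0.032
```

Request:
jog_arm:
  steps:
    - {"hand": 255,"tx": 0,"ty": 0,"tz": 0,"wx": 0,"wy": 0,"wz": 0}
    - {"hand": 255,"tx": 0,"ty": 0,"tz": 0,"wx": 0,"wy": 0,"wz": 0}
    - {"hand": 255,"tx": 0,"ty": 0,"tz": 0,"wx": 0,"wy": 0,"wz": 0}
    - {"hand": 255,"tx": 0,"ty": 0,"tz": 0,"wx": 0,"wy": 0,"wz": 0}
    - {"hand": 255,"tx": 0,"ty": 0,"tz": 0,"wx": 0,"wy": 0,"wz": 0}

```text
time: 3.15
ee_pos: [0.4628, -0.1528, 0.0972]
eef_rot: [[0.267, 0.964, 0.001], [0.964, -0.267, 0.0], [0.0, 0.001, -1.0]]
contact_force: [-0.6, 1.3, 3.4]
width: 0.0092
```

The bar is gripped (opening 9.2 mm). Now a gentle tug.

Request:
jog_arm:
  steps:
    - {"hand": 255,"tx": 0,"ty": 0,"tz": -0.003,"wx": 0,"wy": 0,"wz": 0}
    - {"hand": 255,"tx": 0,"ty": 0,"tz": -0.006,"wx": 0,"wy": 0,"wz": 0}
    - {"hand": 255,"tx": 0,"ty": 0,"tz": -0.006,"wx": 0,"wy": 0,"wz": 0}
    - {"hand": 255,"tx": 0,"ty": 0,"tz": -0.006,"wx": 0,"wy": 0,"wz": 0}

```text
time: 3.55
ee_pos: [0.4632, -0.153, 0.1031]
eef_rot: [[0.267, 0.964, 0.001], [0.964, -0.267, -0.0], [-0.0, 0.001, -1.0]]
contact_force: [5.2, 0.0, -2.5]
width: 0.0093
```

Request:
jog_arm:
  steps:
    - {"hand": 255,"tx": 0,"ty": 0,"tz": -0.003,"wx": 0,"wy": 0,"wz": 0}
    - {"hand": 255,"tx": 0,"ty": 0,"tz": -0.006,"wx": 0,"wy": 0,"wz": 0}
    - {"hand": 255,"tx": 0,"ty": 0,"tz": -0.008,"wx": 0,"wy": 0,"wz": 0}
    - {"hand": 255,"tx": 0,"ty": 0,"tz": -0.008,"wx": 0,"wy": 0,"wz": 0}
    - {"hand": 255,"tx": 0,"ty": 0,"tz": -0.008,"wx": 0,"wy": 0,"wz": 0}

```text
time: 4.05
ee_pos: [0.4637, -0.1531, 0.1093]
eef_rot: [[0.266, 0.964, 0.002], [0.964, -0.266, -0.003], [-0.002, 0.002, -1.0]]
contact_force: [16.0, -4.7, -32.5]
width: 0.0091
```

The pull rose to 32 N after about 12 mm, against the 2–3.5 N expected if it were free, so the cover is caught. I lower it gently and release.

Request:
jog_arm:
  steps:
    - {"hand": 255,"tx": 0,"ty": 0,"tz": 0.004,"wx": 0,"wy": 0,"wz": 0}
    - {"hand": 255,"tx": 0,"ty": 0,"tz": 0.008,"wx": 0,"wy": 0,"wz": 0}
    - {"hand": 255,"tx": 0,"ty": 0,"tz": 0.012,"wx": 0,"wy": 0,"wz": 0}
    - {"hand": 255,"tx": 0,"ty": 0,"tz": 0.013,"wx": 0,"wy": 0,"wz": 0}
    - {"hand": 255,"tx": 0,"ty": 0,"tz": 0.013,"wx": 0,"wy": 0,"wz": 0}
    - {"hand": 125,"tx": 0,"ty": 0,"tz": 0.013,"wx": 0,"wy": 0,"wz": 0}
    - {"hand": 125,"tx": 0,"ty": 0,"tz": 0.013,"wx": 0,"wy": 0,"wz": 0}
    - {"hand": 125,"tx": 0,"ty": 0,"tz": 0.013,"wx": 0,"wy": 0,"wz": 0}

```text
time: 4.85
ee_pos: [0.4616, -0.1528, 0.0977]
eef_rot: [[0.267, 0.964, -0.001], [0.964, -0.267, 0.001], [0.0, -0.001, -1.0]]
contact_force: [0.3, 0.7, -0.0]
width: 0.0297
```

Request:
jog_arm:
  steps:
    - {"hand": 125,"tx": 0,"ty": 0,"tz": -0.03,"wx": 0,"wy": 0,"wz": 0}
    - {"hand": 125,"tx": 0,"ty": 0,"tz": -0.07,"wx": 0,"wy": 0,"wz": 0}
    - {"hand": 125,"tx": 0,"ty": 0,"tz": -0.1,"wx": 0,"wy": 0,"wz": 0}
    - {"hand": 125,"tx": 0,"ty": 0,"tz": -0.1,"wx": 0,"wy": 0,"wz": 0}

```text
time: 5.25
ee_pos: [0.464, -0.1536, 0.2013]
eef_rot: [[0.267, 0.964, 0.006], [0.964, -0.267, 0.0], [0.002, 0.005, -1.0]]
contact_force: [-0.4, -0.2, -0.1]
width: 0.0448
```

```bash
python3 - <<'E'
from h import *; from rig import robot
s=robot.sense(); print(s["ee_pos"],s["width"],s["contact_force"])
go(s,[.5173,-.0447,.2]); 
E
```

```text
[ 0.464  -0.1536  0.2013] 0.04476106311270879 [-0.385  -0.1664 -0.0505]
t [0.1192 0.0222 0.0016] w [ 0.0053 -0.0017  0.0016]
```

```bash
python3 - <<'E'
from h import *; from rig import robot
s=robot.sense(); T=np.array([.5173,-.0447,.108]); go(s,T-.031*Y-.001*X+[0,0,.05]); go(s,T-.031*Y-.001*X)
E
```

```text
t [0.0881 0.021  0.0436] w [ 0.0053 -0.0017  0.0016]
t [0.088  0.0207 0.0936] w [ 0.0053 -0.0017  0.0016]
```

Request:
jog_arm:
  steps:
    - {"hand": 255,"tx": 0.044,"ty": 0.01,"tz": 0.02,"wx": 0.0,"wy": 0,"wz": 0}
    - {"hand": 255,"tx": 0.088,"ty": 0.021,"tz": 0.04,"wx": 0,"wy": 0,"wz": 0}
    - {"hand": 255,"tx": 0.088,"ty": 0.021,"tz": 0.044,"wx": 0,"wy": 0,"wz": 0}
    - {"hand": 255,"tx": 0.088,"ty": 0.021,"tz": 0.044,"wx": 0,"wy": 0,"wz": 0}
    - {"hand": 255,"tx": 0.088,"ty": 0.021,"tz": 0.07,"wx": 0,"wy": 0,"wz": 0}
    - {"hand": 255,"tx": 0.088,"ty": 0.021,"tz": 0.093,"wx": 0,"wy": 0,"wz": 0}
    - {"hand": 255,"tx": 0.088,"ty": 0.021,"tz": 0.093,"wx": 0,"wy": 0,"wz": 0}
    - {"hand": 255,"tx": 0.088,"ty": 0.021,"tz": 0.093,"wx": 0,"wy": 0,"wz": 0}

```text
time: 6.05
ee_pos: [0.5057, -0.0749, 0.1053]
eef_rot: [[0.269, 0.963, -0.001], [0.963, -0.269, -0.0], [-0.001, -0.001, -1.0]]
contact_force: [0.4, 0.0, 0.4]
width: 0.0006
```

```bash
python3 - <<'E'
from h import *; from rig import robot,optics
im=optics.camera("wrist");cv2.imwrite("pics/w3.png",im)
s=robot.sense(); T=np.array([.5173,-.0447,.108]); print(s["ee_pos"],s["contact_force"],s["width"]);go(s,T-.001*X+.01*Y)
E
```

```text
[ 0.5063 -0.0747  0.1059] [0.2194 0.6103 0.4145] 6.847184603197317e-05
t [ 0.0419  0.0015 -0.0021] w [0.0008 0.0001 0.0004]
```

View pics/w3.png

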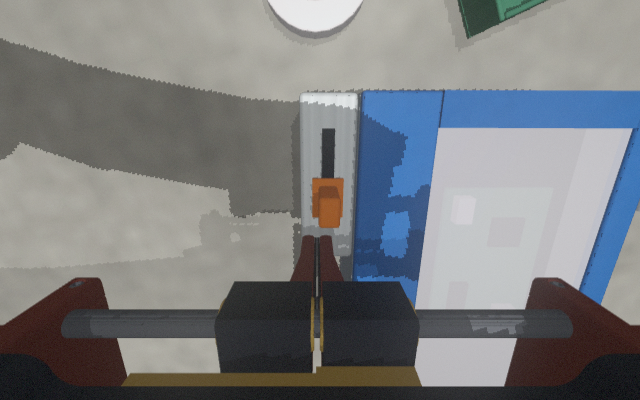

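The closed fingertips at (318,240) sit just behind the tab at (328,203), clear of the cover. I push along tester +y.

Request:
jog_arm:
  steps:
    - {"hand": 255,"tx": 0.008,"ty": 0.002,"tz": -0.001,"wx": 0,"wy": 0,"wz": 0}
    - {"hand": 255,"tx": 0.016,"ty": 0.002,"tz": -0.001,"wx": 0,"wy": 0,"wz": 0}
    - {"hand": 255,"tx": 0.024,"ty": 0.002,"tz": -0.001,"wx": 0,"wy": 0,"wz": 0}
    - {"hand": 255,"tx": 0.032,"ty": 0.002,"tz": -0.001,"wx": 0,"wy": 0,"wz": 0}
    - {"hand": 255,"tx": 0.038,"ty": 0.002,"tz": -0.001,"wx": 0,"wy": 0,"wz": 0}
    - {"hand": 255,"tx": 0.042,"ty": 0.002,"tz": -0.001,"wx": 0,"wy": 0,"wz": 0}
    - {"hand": 255,"tx": 0.042,"ty": 0.002,"tz": -0.001,"wx": 0,"wy": 0,"wz": 0}
    - {"hand": 255,"tx": 0.042,"ty": 0.002,"tz": -0.001,"wx": 0,"wy": 0,"wz": 0}

```text
time: 6.9
ee_pos: [0.5189, -0.0366, 0.1062]
eef_rot: [[0.269, 0.963, -0.0], [0.963, -0.269, -0.003], [-0.003, 0.0, -1.0]]
contact_force: [-3.4, -11.9, 6.0]
width: 0.0004
```

Request:
jog_arm:
  steps:
    - {"hand": 255,"tx": 0.001,"ty": 0,"tz": 0,"wx": 0,"wy": 0,"wz": 0}
    - {"hand": 255,"tx": 0.001,"ty": 0,"tz": 0,"wx": 0,"wy": 0,"wz": 0}
    - {"hand": 255,"tx": 0.001,"ty": 0,"tz": 0,"wx": 0,"wy": 0,"wz": 0}

```text
time: 7.2
ee_pos: [0.5189, -0.0365, 0.1062]
eef_rot: [[0.27, 0.963, -0.001], [0.963, -0.27, -0.004], [-0.004, 0.0, -1.0]]
contact_force: [-3.2, -13.9, 7.4]
width: 0.0008
```

Request:
jog_arm:
  steps:
    - {"hand": 255,"tx": -0.01,"ty": 0,"tz": 0,"wx": 0,"wy": 0,"wz": 0}
    - {"hand": 255,"tx": -0.02,"ty": 0,"tz": -0.03,"wx": 0,"wy": 0,"wz": 0}
    - {"hand": 255,"tx": -0.02,"ty": 0,"tz": -0.07,"wx": 0,"wy": 0,"wz": 0}
    - {"hand": 125,"tx": -0.02,"ty": 0,"tz": -0.1,"wx": 0,"wy": 0,"wz": 0}
    - {"hand": 125,"tx": -0.065,"ty": -0.012,"tz": -0.1,"wx": 0,"wy": 0,"wz": 0}
    - {"hand": 125,"tx": -0.11,"ty": -0.024,"tz": -0.1,"wx": 0,"wy": 0,"wz": 0}
    - {"hand": 125,"tx": -0.11,"ty": -0.024,"tz": -0.1,"wx": 0,"wy": 0,"wz": 0}
    - {"hand": 125,"tx": -0.11,"ty": -0.024,"tz": -0.1,"wx": 0,"wy": 0,"wz": 0}

```text
time: 8.0
ee_pos: [0.4668, -0.1321, 0.2059]
eef_rot: [[0.268, 0.963, 0.0], [0.963, -0.268, 0.002], [0.002, -0.0, -1.0]]
contact_force: [0.1, 0.6, 0.2]
width: 0.0368
```

```bash
python3 - <<'E'
from h import *; from rig import robot,optics
im=optics.camera("wrist");c=optics.calibration("wrist");cv2.imwrite("pics/w4.png",im)
s=robot.sense(); print(s["ee_pos"],s["contact_force"],s["width"]);go(s,[.462,-.153,.097])
a,m,r,p=rect(mask(im,(7,150,120),(20,255,255),(290,20,400,190))); P=ray(c,m,.12); print(a,m,P,"tab moved",(P-[.5173,-.0447,.12])@Y)
a,m,r,p=rect(mask(im,(0,150,90),(6,255,255),(270,100,370,270)));print(a,m,ray(c,m,.117))
E
```

```text
[ 0.4673 -0.1312  0.2058] [-0.2162  0.5223  0.8195] 0.04113721221430617
t [-0.0226  0.0007  0.1088] w [-0.0004 -0.0012  0.0026]
575 [350.1374  65.2661] [ 0.5249 -0.0194  0.12  ] tab moved 0.02639888646186718
701 [318.4551 227.5806] [ 0.4624 -0.151   0.117 ]
```

View pics/w4.png

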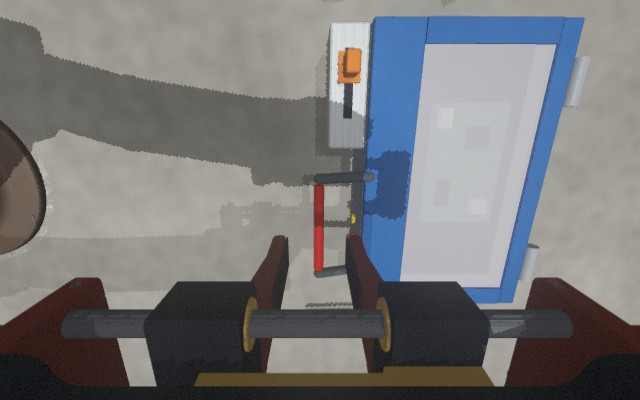

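The tab is now at the far end of its slot at (350,65), about 26–28 mm across and stopped hard. The handle is still shut at (318,228). I re-grip it.

Request:
jog_arm:
  steps:
    - {"hand": 125,"tx": -0.022,"ty": 0.0,"tz": 0.02,"wx": 0,"wy": 0,"wz": 0.002}
    - {"hand": 125,"tx": -0.022,"ty": 0.0,"tz": 0.03,"wx": 0,"wy": 0,"wz": 0.002}
    - {"hand": 125,"tx": -0.022,"ty": 0.0,"tz": 0.07,"wx": 0,"wy": 0,"wz": 0.002}
    - {"hand": 125,"tx": -0.022,"ty": 0.0,"tz": 0.1,"wx": 0,"wy": 0,"wz": 0.002}
    - {"hand": 125,"tx": -0.022,"ty": 0.0,"tz": 0.109,"wx": 0,"wy": 0,"wz": 0.002}
    - {"hand": 125,"tx": -0.022,"ty": 0.0,"tz": 0.109,"wx": 0,"wy": 0,"wz": 0.002}
    - {"hand": 125,"tx": -0.022,"ty": 0.0,"tz": 0.109,"wx": 0,"wy": 0,"wz": 0.002}
    - {"hand": 200,"tx": -0.022,"ty": 0.0,"tz": 0.109,"wx": 0,"wy": 0,"wz": 0.002}

```text
time: 8.85
ee_pos: [0.4623, -0.1535, 0.0982]
eef_rot: [[0.268, 0.963, 0.002], [0.963, -0.268, -0.0], [0.001, 0.002, -1.0]]
contact_force: [-0.0, -0.2, 0.4]
width: 0.0398
```

Request:
jog_arm:
  steps:
    - {"hand": 255,"tx": 0,"ty": 0,"tz": 0,"wx": 0,"wy": 0,"wz": 0}
    - {"hand": 255,"tx": 0,"ty": 0,"tz": 0,"wx": 0,"wy": 0,"wz": 0}
    - {"hand": 255,"tx": 0,"ty": 0,"tz": 0,"wx": 0,"wy": 0,"wz": 0}
    - {"hand": 255,"tx": 0,"ty": 0,"tz": 0,"wx": 0,"wy": 0,"wz": 0}
    - {"hand": 255,"tx": 0,"ty": 0,"tz": 0,"wx": 0,"wy": 0,"wz": 0}
    - {"hand": 255,"tx": 0,"ty": 0,"tz": 0,"wx": 0,"wy": 0,"wz": 0}

```text
time: 9.45
ee_pos: [0.4625, -0.1538, 0.0973]
eef_rot: [[0.269, 0.963, 0.002], [0.963, -0.269, -0.001], [0.0, 0.002, -1.0]]
contact_force: [4.5, -0.9, 0.9]
width: 0.0086
```

```bash
python3 - <<'E'
from h import *; from rig import robot
s=robot.sense(); print(s["ee_pos"],s["width"],s["contact_force"])
r=s["eef_rot"]
for d in(2,5,8,12,16,20,24,28,32,36,40,44,48,52,56,60):
    t=np.radians(d);v=lambda t:(-.22*np.cos(t)+.015*np.sin(t))*X+np.array([0,0,.22*np.sin(t)+.015*np.cos(t)])
    print(d,r.T@(v(t)-v(0)))
E
```

```text
[ 0.4625 -0.1538  0.0973] 0.008609980346510969 [ 4.4971 -0.9277  0.8524]
2 [-0.      0.0007 -0.0077]
5 [-0.      0.0022 -0.0191]
8 [-0.      0.0043 -0.0305]
12 [-0.      0.008  -0.0454]
16 [-0.      0.0128 -0.06  ]
20 [-0.      0.0186 -0.0743]
24 [-0.      0.0253 -0.0881]
28 [-0.      0.033  -0.1014]
32 [-0.      0.0417 -0.1142]
36 [-0.      0.0511 -0.1263]
40 [-0.      0.0614 -0.1378]
44 [-0.      0.0725 -0.1484]
48 [-0.      0.0843 -0.1583]
52 [-0.      0.0968 -0.1674]
56 [-0.      0.1098 -0.1755]
60 [-0.      0.1234 -0.1827]
```

Request:
jog_arm:
  steps:
    - {"hand": 255,"tx": 0,"ty": 0.0,"tz": -0.004,"wx": 0,"wy": 0,"wz": 0}
    - {"hand": 255,"tx": 0,"ty": 0.001,"tz": -0.008,"wx": 0,"wy": 0,"wz": 0}
    - {"hand": 255,"tx": 0,"ty": 0.001,"tz": -0.013,"wx": 0,"wy": 0,"wz": 0}
    - {"hand": 255,"tx": 0,"ty": 0.002,"tz": -0.019,"wx": 0,"wy": 0,"wz": 0}
    - {"hand": 255,"tx": 0,"ty": 0.002,"tz": -0.019,"wx": 0,"wy": 0,"wz": 0}

```text
time: 9.95
ee_pos: [0.4645, -0.1544, 0.1166]
eef_rot: [[0.269, 0.963, 0.003], [0.963, -0.269, -0.001], [0.0, 0.003, -1.0]]
contact_force: [6.5, -1.7, -3.1]
width: 0.0085
```

The cover now lifts freely: 19 mm up with a 3 N load. I continue along the arc.

Request:
jog_arm:
  steps:
    - {"hand": 255,"tx": 0,"ty": 0.002,"tz": -0.011,"wx": 0,"wy": 0,"wz": 0}
    - {"hand": 255,"tx": 0,"ty": 0.006,"tz": -0.026,"wx": 0,"wy": 0,"wz": 0}
    - {"hand": 255,"tx": 0,"ty": 0.011,"tz": -0.041,"wx": 0,"wy": 0,"wz": 0}
    - {"hand": 255,"tx": 0,"ty": 0.0165,"tz": -0.055,"wx": 0,"wy": 0,"wz": 0}
    - {"hand": 255,"tx": 0,"ty": 0.023,"tz": -0.069,"wx": 0,"wy": 0,"wz": 0}
    - {"hand": 255,"tx": 0,"ty": 0.031,"tz": -0.082,"wx": 0,"wy": 0,"wz": 0}
    - {"hand": 255,"tx": 0,"ty": 0.0395,"tz": -0.095,"wx": 0,"wy": 0,"wz": 0}
    - {"hand": 255,"tx": 0,"ty": 0.0395,"tz": -0.095,"wx": 0,"wy": 0,"wz": 0}

```text
time: 10.75
ee_pos: [0.5021, -0.165, 0.2116]
eef_rot: [[0.269, 0.963, 0.001], [0.963, -0.269, -0.001], [-0.0, 0.001, -1.0]]
contact_force: [4.3, -0.4, -5.8]
width: 0.0089
```

Forces stay low. Now at 32°; the remaining steps go to 60°.

Request:
jog_arm:
  steps:
    - {"hand": 255,"tx": 0,"ty": 0.0095,"tz": -0.012,"wx": 0,"wy": 0,"wz": 0}
    - {"hand": 255,"tx": 0,"ty": 0.02,"tz": -0.0235,"wx": 0,"wy": 0,"wz": 0}
    - {"hand": 255,"tx": 0,"ty": 0.031,"tz": -0.034,"wx": 0,"wy": 0,"wz": 0}
    - {"hand": 255,"tx": 0,"ty": 0.043,"tz": -0.044,"wx": 0,"wy": 0,"wz": 0}
    - {"hand": 255,"tx": 0,"ty": 0.055,"tz": -0.053,"wx": 0,"wy": 0,"wz": 0}
    - {"hand": 255,"tx": 0,"ty": 0.068,"tz": -0.061,"wx": 0,"wy": 0,"wz": 0}
    - {"hand": 255,"tx": 0,"ty": 0.082,"tz": -0.0685,"wx": 0,"wy": 0,"wz": 0}
    - {"hand": 255,"tx": 0,"ty": 0.082,"tz": -0.0685,"wx": 0,"wy": 0,"wz": 0}

```text
time: 11.55
ee_pos: [0.5798, -0.1869, 0.2798]
eef_rot: [[0.269, 0.963, -0.002], [0.963, -0.269, 0.001], [0.0, -0.002, -1.0]]
contact_force: [-4.4, 2.3, 9.3]
width: 0.009
```

Request:
jog_arm:
  steps:
    - {"hand": 255,"tx": 0,"ty": 0,"tz": 0,"wx": 0,"wy": 0,"wz": 0}
    - {"hand": 255,"tx": 0,"ty": 0,"tz": 0,"wx": 0,"wy": 0,"wz": 0}
    - {"hand": 255,"tx": 0,"ty": 0,"tz": 0,"wx": 0,"wy": 0,"wz": 0}

```text
time: 11.85
ee_pos: [0.5781, -0.1865, 0.2789]
eef_rot: [[0.269, 0.963, -0.004], [0.963, -0.269, 0.002], [0.001, -0.004, -1.0]]
contact_force: [-5.4, 1.1, 6.7]
width: 0.0095
```

```bash
python3 - <<'E'
from h import *; from rig import robot,optics
s=robot.sense(); g=s["ee_pos"]-[0,0,-.019]-HG; 
print(s["time"],s["ee_pos"],s["width"],s["contact_force"],"angle",np.degrees(np.arctan2(g[2],-g@X)-np.arctan2(.015,.22)),np.linalg.norm(g))
a=optics.camera("scene")[130:330,80:400];b=optics.camera("top")[120:320,260:510]
cv2.imwrite("pics/end.png",np.vstack([cv2.resize(a,(480,300)),cv2.resize(b,(480,300))]))
E
```

```text
11.85 [ 0.5781 -0.1865  0.2789] 0.009505973050460793 [-5.4382  1.0709  6.7071] angle 59.212846671516274 0.22194103061710604
```

View pics/end.png

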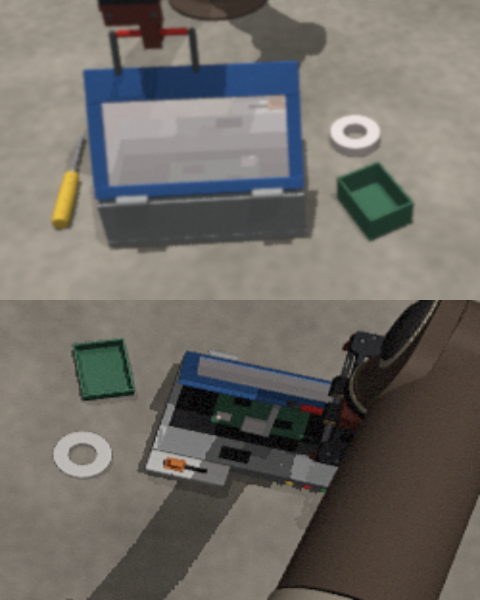

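The cover stands open with the gripper on the red bar at (150,33). The board lies in its nest, and the reel, bin and driver have not moved. The angle is about 59°, so I hand in.

```bash
python3 -c "
from rig import robot
s=robot.sense();print(s['ee_pos'],s['width'],s['contact_force']);print(robot.close_job())"
```

```text
[ 0.57813659 -0.18643941  0.27895285] 0.00942295066070086 [-4.20557208  0.67787201  7.19111211]
the job is handed in; nothing more can be done
None
```

The cover is open at about 59° and still held by the red handle, and the job was handed in at about 12 s of the 51 s limit.

- **Tug:** I left the catch alone and pulled the handle gently. It stopped hard after about 12 mm at roughly 32 N, so the cover was caught. I lowered it again and let go.
- **Catch:** I pushed the orange tab along to its end stop. It moved about 26 mm by camera and about 28 mm by arm travel, and no further under a harder push (about 14 N).
- **Lift:** I gripped the handle again. The cover then lifted freely with about a 3 N load, and I followed its arc to the hold.

**Last checks:** the fingers were 9.4 mm open on the 10 mm bar, with about 8 N on the tool. In the pictures the board is in its nest, and the screwdriver, bin and reel look unmoved; I judged that by eye. The angle comes from the arm's pose. The bar's distance from the hinge came out at 222 mm against the given 220 mm. No check failed. One move call was refused for missing keys and repeated, with no effect on the scene.

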